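# Switch on the worktop appliances in order

### The job

Switch on the worktop's appliances with the cordless push switches that stand about: with the fingertips, lightly press down the red key (mains), then the blue key (kettle), then the green key (worktop light), each until it is fully down and stays down. Leave the yellow key up, and do not lift, push aside or knock over the switches or anything else standing there.

Things in the scene. Friction and masses are not known exactly. Their poses are not given: they have to be found in the camera images.
- red_switch: the cordless push switch with the red key: a loose round white base, 76 mm diameter, 22 mm high, 0.45 kg or so, standing free on the worktop; origin at the centre of its underside, z up along the key's axis
- red_top (a point): centre of the flat top of the round red key (36 mm diameter), which stands upright in the middle of its base; 44 mm above the worktop while the key is up, 36 mm when it has been pressed fully down and let go; z up. The key has a cushioned cap, which gives 1 mm for every 2 N (10 mm at most) under the finger and comes back when let go
- red_key (a joint): how far the red key has gone down into its base (its cushioned cap's give not counted), in m: 0 up, 0.008 fully down on its stop; it moves down under about 2.5 N and stays where it is left; pressed to 0.006 or more counts as down
- blue_switch: the cordless push switch with the blue key: a loose round white base, 76 mm diameter, 22 mm high, 0.45 kg or so, standing free on the worktop; origin at the centre of its underside, z up along the key's axis
- blue_top (a point): centre of the flat top of the round blue key (36 mm diameter), which stands upright in the middle of its base; 44 mm above the worktop while the key is up, 36 mm when it has been pressed fully down and let go; z up. The key has a cushioned cap, which gives 1 mm for every 2 N (10 mm at most) under the finger and comes back when let go
- blue_key (a joint): how far the blue key has gone down into its base (its cushioned cap's give not counted), in m: 0 up, 0.008 fully down on its stop; it moves down under about 2.5 N and stays where it is left; pressed to 0.006 or more counts as down
- green_switch: the cordless push switch with the green key: a loose round white base, 76 mm diameter, 22 mm high, 0.45 kg or so, standing free on the worktop; origin at the centre of its underside, z up along the key's axis
- green_top (a point): centre of the flat top of the round green key (36 mm diameter), which stands upright in the middle of its base; 44 mm above the worktop while the key is up, 36 mm when it has been pressed fully down and let go; z up. The key has a cushioned cap, which gives 1 mm for every 2 N (10 mm at most) under the finger and comes back when let go
- green_key (a joint): how far the green key has gone down into its base (its cushioned cap's give not counted), in m: 0 up, 0.008 fully down on its stop; it moves down under about 2.5 N and stays where it is left; pressed to 0.006 or more counts as down
- yellow_switch: the cordless push switch with the yellow key: a loose round white base, 76 mm diameter, 22 mm high, 0.45 kg or so, standing free on the worktop; origin at the centre of its underside, z up along the key's axis
- yellow_top (a point): centre of the flat top of the round yellow key (36 mm diameter), which stands upright in the middle of its base; 44 mm above the worktop while the key is up, 36 mm when it has been pressed fully down and let go; z up. The key has a cushioned cap, which gives 1 mm for every 2 N (10 mm at most) under the finger and comes back when let go
- yellow_key (a joint): how far the yellow key has gone down into its base (its cushioned cap's give not counted), in m: 0 up, 0.008 fully down on its stop; it moves down under about 2.5 N and stays where it is left; pressed to 0.006 or more counts as down
- salt_shaker_mid (a point): glass salt shaker with a steel cap, 38 mm diameter, 78 mm tall, loose bystander; the point is its centre, half-way up, z up
- honey_mid (a point): honey jar with a red lid, about 60 mm diameter, 86 mm tall, loose bystander; the point is its centre, half-way up, z up
- tin_tomato_mid (a point): low green tin, 75 mm diameter, 58 mm tall, loose bystander; the point is its centre, half-way up, z up
- spice_0_mid (a point): glass spice jar with a dark cap, 41 mm diameter, 105 mm tall, loose bystander; the point is its centre, half-way up, z up
Mind the look-alikes: they are no part of the job. Leave any purple look-alike of the green_switch alone. Leave any orange look-alike of the red_switch alone.

How it is judged:
By the outcome, as a careful person would: the job done as asked, in the order asked, and still so for the second after the job is handed in, with the robot touching nothing.
It also fails if it takes over 48 s, if anything falls off the work surface, if the arm or the gripper's body presses on something with over 40 N, if the wrist force passes 120 N, or if a joint passes its speed limit or range.

### The arm

A 6-joint arm with a two-finger parallel gripper is mounted at the origin on a cart in front of the work surface, level with it; the furniture and walls round the work are solid. World frame = base frame: x ahead of the robot, y to its left, z up, the work surface at z = 0. Lengths are in mm, angles in rad, forces in N, time in s.
With the tool pointing down it reaches from about 250 to 775 mm from the base axis. Payload 4 kg.
Tool frame: the origin (TCP) lies between the finger pads; the fingertips stand 8 mm ahead of it and the grasp point (between the pads) lies 11 mm behind it; z points along the fingers, y is the line along which they close (so a half turn about z gives the same grasp; the last joint's range is limited). The gripper opens to 85 mm and grips with 20 to 120 N. Pads are 22 mm wide; open, the fingers measure 114 mm over their backs; the gripper's body (76 mm by 85 mm) begins 54 mm behind the grasp point. The pads swing forward as they close: fully open they stand 13 mm farther back than shut.
Start: joints at [1.132, 0.087, 1.371, -0, 1.684, -0.103], TCP at [181.248, 519.294, 239.341] pointing down, gripper open.
Joint ranges: [-3.1, 3.1], [-0.76, 2.03], [0.27, 2.55], [-1.08, 4.22], [0.17, 2.65], [-2.57, 2.57]. Speed limits (rad/s): [2.79, 2.79, 3.14, 3.14, 3.14, 3.14].

### API

Orientations are given as a unit quaternion [x, y, z, w].
In Python, from bench import ctrl, planner, cams, trace, place_of gives the robot as it stands. The module is installed in compiled form; this text tells all that it offers. Calls block until the motion is done:
- ctrl.move_pose(position, orientation): joint-space move of the TCP to a pose.
- ctrl.servo_line(position, v=150, attitude=None, force_limit=None): straight line of the TCP; attitude=None keeps the orientation; v is the mean speed in mm/s. With force_limit (N) it stops when the force on the tool has changed by that much, and returns True; else False.
- ctrl.movej(angles): joint-space move.
- ctrl.open_jaws() and ctrl.close(force=None): open the fingers fully, or close them until they stop; force is the grip in N (None keeps the last).
- ctrl.wait(seconds).
- planner.inverse_kinematics(position, orientation): joint angles nearest the present ones, or None.
- ctrl.get_state(): the state.
- cams.capture(name): name is "scene" or "top" or "wrist"; returns a dict with "pixels" (480x640x3 uint8, blue, green, red), "K" (3x3 intrinsics, pixels), "camera_from_world" (4x4, takes a point from world to camera coordinates). Camera axes: x right, y up, looking along -z (the intrinsics and any distortion apply to the point x, -y, -z); pixel columns grow to the right and rows downward; lengths in mm; the calibration is good to about 2 mm. A picture is of the moment at which its call begins. There is no depth.
A pose or a line that the arm cannot do raises ctrl.PlanningError and nothing moves.
- ctrl.sign_off(): hands the job in; it is judged then, once.
Trained networks look in the newest picture that a camera, given by its name, has taken for a name from the list of things; names that differ only in an ending like _2 or _b are one class to them, and where a whole thing is asked for, a point or a joint stands for the part that bears it (a point fixed in the world has none). Each returns a list of dicts, best first, with "p" (0 to 1); they miss things now and then, are a little off and sometimes report something else, mostly with a low value. They report only what shows in the picture. A call takes as long as a camera call. They do not tell look-alikes from the thing itself.
- trace(camera, thing): "region" (480x640 bool, what is visible of it) and "box" ([left, top, right, bottom] in pixels, round what is visible of it).
- place_of(camera, thing): "pixel" ([column, row] in pixels: a listed point, or the origin of a listed thing).
The state is a dict: "time": time; "joint_positions": joint angles; "dq": joint speeds; "joint_efforts": joint torques, N m; "ee_pos": TCP position; "tool_rot": TCP orientation; "force": force on the tool from outside, world axes, zero at the start; "wrist_torque": the same for the moment, N m; "grip_width": opening from 0.0 (shut) to 1.0 (fully open); "gripper_force": force on a finger pad.
Only numpy, scipy, OpenCV 4.12 (cv2) and the standard library are available. Lean on these libraries where they do the work, as an engineer would, in place of code of your own. Each camera call takes 0.05 s, during which the arm holds its last target. There are 200 camera calls.

## Working session

There is one attempt and no reset: what is moved stays moved. The work goes in short steps, each a Python script; the robot and the scene stay as the last script left them, time stands still between calls to the robot, and variables do not carry over. Pictures are saved under pics/ and viewed, at most 10 in all, crops included, and the job is handed in when it is done.

```bash
mkdir -p pics; python3 - <<'E'
from bench import ctrl, cams, place_of, trace
import cv2, numpy as np
for c in ["scene","top"]:
    d=cams.capture(c); cv2.imwrite(f"pics/{c}0.png",d["pixels"])
    print(c,d["K"].tolist(),d["camera_from_world"].round(3).tolist(),[k for k in d])
    for n in ["red_top","blue_top","green_top","yellow_top","salt_shaker_mid","honey_mid","tin_tomato_mid","spice_0_mid"]:
        print(n,[(np.round(r["pixel"],1).tolist(),round(r["p"],2)) for r in place_of(c,n)])
print(ctrl.get_state())
E
```

```text
scene [[455.86698072918887, 0.0, 317.5618779495289], [0.0, 455.86698072918887, 244.69468558293806], [0.0, 0.0, 1.0]] [[0.631, -0.776, 0.007, -344.061], [0.596, 0.49, 0.636, -388.327], [-0.497, -0.397, 0.771, -679.262], [0.0, 0.0, 0.0, 1.0]] ['pixels', 'K', 'camera_from_world']
red_top [([373.0, 271.5], 0.84), ([424.7, 316.7], 0.77)]
blue_top [([190.4, 209.5], 0.69)]
green_top [([351.5, 207.1], 0.81), ([311.6, 230.0], 0.51)]
yellow_top [([306.5, 316.8], 0.84)]
salt_shaker_mid [([238.2, 275.8], 0.73), ([308.1, 233.2], 0.47)]
honey_mid [([308.6, 329.4], 0.74)]
tin_tomato_mid [([409.2, 411.2], 0.63), ([310.6, 231.7], 0.58)]
spice_0_mid [([269.2, 182.1], 0.64)]
top [[449.51795859559894, 0.0, 321.7940847614518], [0.0, 449.51795859559894, 240.31909029368913], [0.0, 0.0, 1.0]] [[-0.008, -1.0, -0.016, 12.61], [0.994, -0.01, 0.113, -582.248], [-0.113, -0.015, 0.993, -888.132], [0.0, 0.0, 0.0, 1.0]] ['pixels', 'K', 'camera_from_world']
red_top [([437.7, 243.4], 0.67), ([370.9, 234.8], 0.53)]
blue_top [([170.5, 286.1], 0.55)]
green_top [([294.8, 232.4], 0.69), ([302.2, 175.6], 0.61)]
yellow_top 
[... 275 characters left out ...]
ions': array([ 1.13190343e+00,  8.71621974e-02,  1.37069736e+00,  6.40404539e-06,
        1.68361304e+00, -1.03067446e-01]), 'dq': array([2.22469891e-04, 5.89451934e-04, 8.79454910e-05, 2.21613793e-04,
       2.11831439e-04, 1.15401614e-04]), 'joint_efforts': array([ 6.82931441e-04, -3.51716280e+01, -3.13465261e+01,  1.58311678e-05,
        2.31685340e-05,  4.16701042e-06]), 'ee_pos': array([181.24118261, 519.28957578, 239.36289764]), 'tool_rot': array([1.67124442e-01, 9.85935808e-01, 5.86869661e-05, 1.30018974e-05]), 'force': array([-0.22825841, -0.2987717 ,  0.12270327]), 'wrist_torque': array([ 0.00767875,  0.00529805, -0.0009752 ]), 'gripper_force': 0.0, 'grip_width': 1.0036810151480928}
```

View pics/scene0.png

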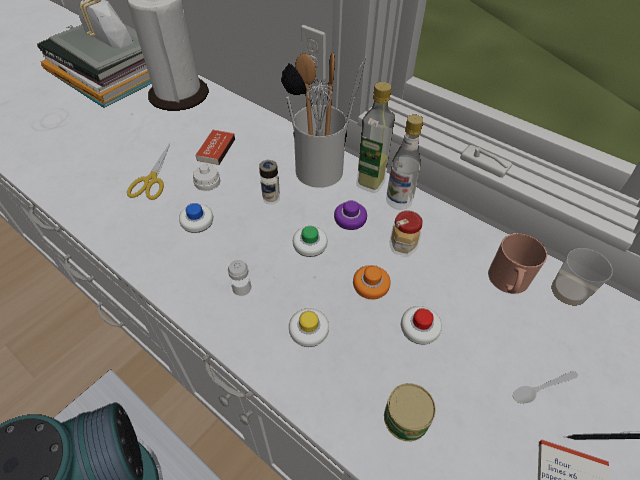

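View pics/top0.png

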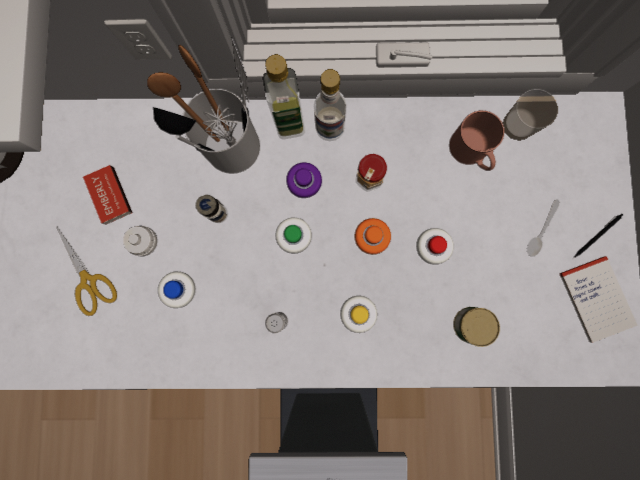

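The views show red at (437,244), blue at (173,290), green at (293,234) and yellow at (360,314) in top. In scene they are at (424,317), (194,211), (310,234) and (308,320). The purple and orange look-alikes are on coloured bases, so they are easy to tell apart. Next I'll segment the keys by colour and locate them.

```bash
cat > loc.py <<'E'
import cv2, numpy as np
from scipy.optimize import least_squares
SEED={"red":((424,317),(437,244)),"blue":((194,211),(173,290)),"green":((310,234),(293,234))}
def proj(d,P):
    P=np.atleast_2d(P); M=d["camera_from_world"]; c=P@M[:3,:3].T+M[:3,3]
    q=c*[1,-1,-1]; u=q@d["K"].T; return u[:,:2]/u[:,2:]
def region(img,seed):
    hsv=cv2.cvtColor(img,cv2.COLOR_BGR2HSV).astype(int)
    h0=np.median(hsv[seed[1]-2:seed[1]+3,seed[0]-2:seed[0]+3,0])
    dh=abs((hsv[...,0]-h0+90)%180-90)
    m=((dh<12)&(hsv[...,1]>110)&(hsv[...,2]>35)).astype(np.uint8)
    yy,xx=np.mgrid[:480,:640]; m[(xx-seed[0])**2+(yy-seed[1])**2>400]=0
    _,l,s,c=cv2.connectedComponentsWithStats(m)
    i=l[seed[1],seed[0]]; return s[i],c[i]
def ray(d,px,z):
    M=d["camera_from_world"];R=M[:3,:3];o=-R.T@M[:3,3]
    v=np.linalg.inv(d["K"])@[*px,1]; v=R.T@(v*[1,-1,-1]); return o+v*(z-o[2])/v[2]
def sil(d,xy,top,bot=22):   # model silhouette centroid
    a=np.linspace(0,2*np.pi,60); P=[[xy[0]+18*np.cos(t),xy[1]+18*np.sin(t),z] for t in a for z in (top,bot)]
    h=cv2.convexHull((proj(d,P)).astype(np.float32)); m=cv2.moments(h)
    return np.array([m["m10"],m["m01"]])/m["m00"], m["m00"]
def locate(d,seed,top=44):
    s,c=region(d["pixels"],seed)
    r=least_squares(lambda xy:sil(d,xy,top)[0]-c,ray(d,c,40)[:2],diff_step=1e-3)
    return r.x,c,s[4],sil(d,r.x,top)[1]
E
python3 - <<'E'
from bench import cams
from loc import *
D=[cams.capture(c) for c in("scene","top")]
for n,sd in SEED.items():
    for d,s in zip(D,sd):
        x,c,a,am=locate(d,s); print(n,x.round(1),c.round(1),"area",a,"model",round(am),"r",round(np.hypot(*x)))
E
```

```text
red [ 573.6 -228.8] [422.7 318.7] area 333 model 385 r 618
red [ 571.4 -227.7] [437.2 244.5] area 264 model 294 r 615
blue [487.7 309.5] [193.8 211.2] area 221 model 265 r 578
blue [485.2 310.8] [173.  289.2] area 275 model 312 r 576
green [599.1  66. ] [309.5 234.4] area 228 model 280 r 603
green [597.3  67.5] [292.5 233.3] area 228 model 267 r 601
```

```bash
cat > press.py <<'E'
from bench import ctrl
import numpy as np
Q=[0.167124442,0.985935808,0,0]; POS={"red":(572.5,-228.2),"blue":(486.5,310.2),"green":(598.2,66.8)}
def press(n,F=9):
    x,y=POS[n]; ctrl.move_pose([x,y,200],Q); ctrl.servo_line([x,y,70])
    ctrl.wait(.2); f0=ctrl.get_state()["force"]
    hit=ctrl.servo_line([x,y,20],v=15,force_limit=F)
    s=ctrl.get_state(); print(n,hit,s["ee_pos"].round(1),(s["force"]-f0).round(1))
    ctrl.servo_line([x,y,70],v=60); ctrl.servo_line([x,y,200])
    print("t",ctrl.get_state()["time"])
E
python3 - <<'E'
from press import *
from bench import cams
import cv2
ctrl.close(20); press("red")
ctrl.move_pose([486.5,310.2,200],Q)
d=cams.capture("scene"); cv2.imwrite("pics/s1.png",cv2.resize(d["pixels"][250:370,340:500],None,fx=4,fy=4))
E
```

```text
red True [ 572.6 -228.3   40. ] [-2.3 -0.1  9.1]
t 9.65
```

View pics/s1.png

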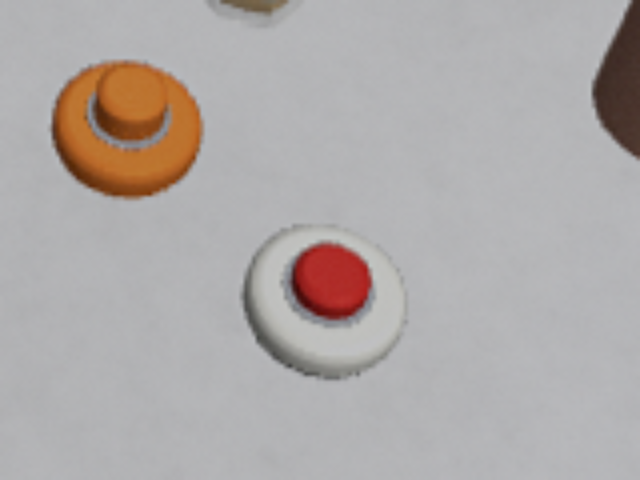

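The red key in the crop, at (332,280), is clearly lower than the orange one, and its base hasn't moved. The fingertips stopped at z≈32, where a fully pressed key with 4.5 mm of cap give should be (36 − 4.5 mm). Blue and green next.

```bash
python3 - <<'E'
from press import *
from bench import cams
import cv2
press("blue"); press("green")
ctrl.move_pose([181.2,519.3,239.3],Q)
d=cams.capture("scene"); cv2.imwrite("pics/s2.png",cv2.resize(d["pixels"][170:370,160:480],None,fx=2.5,fy=2.5))
s=ctrl.get_state(); print(s["time"])
E
```

```text
blue True [486.6 310.3  39.8] [-2.6 -0.6  9. ]
t 16.8333
green True [598.3  66.8  39.9] [-2.1 -1.   7.3]
t 22.7917
25.05
```

View pics/s2.png

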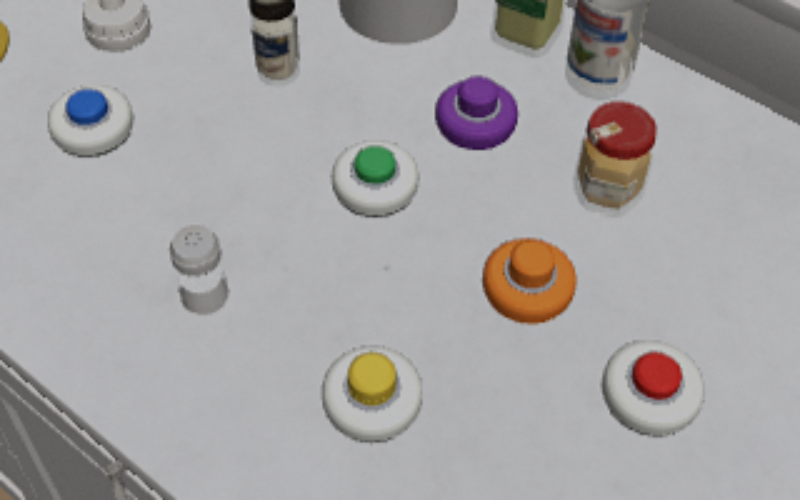

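The red (657,375), blue (87,106) and green (375,163) keys are all down. Yellow (372,378) is up, and everything else is standing where it was. I'm handing it in.

```bash
python3 -c "
from bench import ctrl
print(ctrl.sign_off())"
```

```text
the job is handed in; nothing more can be done
None
```

I pressed the red, blue and green keys fully down in that order, left yellow up and everything else where it stood, and handed the job in at about 25 s on the robot's clock.

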